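# Lever open the pricking-iron case

## Task

The flush lid of the wooden pricking-iron case is stiff and has no handle. Pick up the glue spatula, slip its blade into the notch under the lid's front edge, lever the lid up and swing it back past upright so that it stands open, touching the lid with nothing but the spatula. Then lay the spatula flat on the cutting mat without dropping it, and leave the other things on the bench as they are.

Things in the scene. Friction and masses are not known exactly. Their poses are not given: they have to be found in the camera images.
- lid (a joint): opening angle of the case's lid, rad: 0 = closed, 1.57 = upright, 1.85 = leaning back on its stop. The hinge is stiff: the lid stays at whatever angle it is left, and takes about 2 to 3 N of upward push near its front edge to start it
- lid_edge (a point): middle of the lower front edge of the lid, a flat pale board 130 (front to hinge) x 180 x 14 mm, flush with the case all round, with tan leather inlay and a brass strip on top above the notch, no handle. The point lies 130 mm from the hinge line, on the underside; its axes turn with the lid: -x points from the hinge to the front edge, y along the hinge, z out of the top
- case: pale wooden case for pricking irons, fixed to the bench: 130 (x) x 180 (y) x 66 mm high, 80 mm with the lid. Origin under its centre at bench height, z up; its front faces its own -x, the hinge is at +x. Walls 12 mm; inside nothing stands above 47 mm, so there is free space under the lid behind the notch
- notch (a point): centre of the mouth of the blade notch in the case's outer front face, 62 mm above the bench, 65 mm along -x from the case's centre. A slit 70 mm wide (along y) and 8 mm high, from 58 mm up to the lid's underside at 66 mm, going level right through the 12 mm wall. Its lower front edge serves as a fulcrum
- hinge_line (a point): middle of the hinge axis: the case's rear top edge, 65 mm along the case's +x from its centre, 66 mm above the bench; the axis runs along the case's y
- spatula: loose glue spatula, about 140 g. Dark wooden handle 24 mm wide (y), 26 mm high (z), from 95 to 11 mm behind the origin (-x); brass ferrule to +4 mm; then a stiff steel blade 22 mm wide, 2.5 mm thick, its round tip 105 mm ahead (+x). Origin level with the handle's underside, z up; handle and blade centre line are 13 mm above it. Lies flat on its handle; balances about 22 mm behind the origin
- spatula_grip (a point): a good place to hold the spatula: centre of the handle 24 mm behind its origin, 13 mm above the underside, close to the balance point. Held far back or loosely, the spatula can turn about the pads under the lid's load
- spatula_tip (a point): end of the blade, mid-thickness
- mat: dark green-grey cutting mat with a pale grid, fixed flat on the bench: 280 (x) x 200 (y) x 3 mm. Origin under its centre at bench height; its top is 3 mm up. At the start the spatula lies on its -y half, the white template on its +y half
- template: white acrylic pattern template, about 135 x 55 x 3 mm, flat on the mat beside the spatula (towards the mat's +y edge). Leave it alone; origin: centre of its underside
- pen: dark-handled marking pen lying on the bench, about 150 mm long, 11 mm high. Leave it alone; origin: centre of its underside
- dye: blue dye bottle, standing, 52 mm diameter, 115 mm high. Leave it alone; origin: centre of its underside
- balm: flat metal jar, 70 mm diameter, 42 mm high. Leave it alone; origin: centre of its underside
- wax: amber beeswax block 75 x 50 x 26 mm. Leave it alone; origin: centre of its underside
Things that resemble listed ones, but are neither listed nor needed, are in the scene too. Several things have the shape of the spatula; the one meant has the colours described above.

How it is judged (in metres and radians):
On the way:
1. the spatula, held in the gripper, has levered the lid at least 0.2 rad open and bears against it (value of joint lid above 0.2 rad and contact force between spatula and lid above 0.2 N and contact force between the fingers and spatula above 0.5 N), for 0.05 s.
At the end, for the whole second after the job is handed in: the lid stands open past upright (hinge angle above 1.6 rad) and still; the spatula lies still and flat (within 0.12 rad, as it lay at the start) on the cutting mat, its origin within the mat's outline and no more than 12 mm above the bench (value of joint lid above 1.6 rad and velocity of joint lid between -0.1 and 0.1 rad/s and x of spatula in the frame of mat between -0.14 and 0.14 m and y of spatula in the frame of mat between -0.1 and 0.1 m and height (world z) of spatula below 0.012 m and angle between spatula's own z axis and vertical below 0.12 rad and linear speed of spatula below 0.03 m/s); the robot touches nothing.
It fails at once if the gripper or the arm touches the lid (more than 0.5 N) (contact force between any of the fingers, the arm and lid above 0.5 N).
It fails at once if the spatula is let go while more than 60 mm above the bench (height (world z) of spatula above 0.06 m and contact force between the fingers and spatula below 0.1 N).
It fails at once if one of the other things on the bench is moved by more than 30 mm (distance of any of template, pen, dye, balm, wax from where it was at the start of the episode above 0.03 m).
It also fails if it takes over 64 s, if anything falls off the work surface, if the arm or the gripper's body presses on something with over 40 N, if the wrist force passes 120 N, or if a joint passes its speed limit or range.

## Robot

A 6-joint arm with a two-finger parallel gripper is mounted at the origin on the work surface. World frame = base frame: x ahead of the robot, y to its left, z up, the work surface at z = 0. Lengths are in m, angles in degrees, forces in N, time in s.
With the tool pointing down it reaches from about 0.3 to 0.75 m from the base axis. Payload 8.5 kg.
Tool frame: the origin (TCP) lies between the finger pads; the fingertips stand 17 mm ahead of it and the grasp point (between the pads) lies 2 mm behind it; z points along the fingers, y is the direction in which the jaws open and shut (so a half turn about z gives the same grasp; the last joint's range is limited). The gripper opens to 85 mm and grips with 20 to 120 N. Pads are 22 mm wide; open, the fingers measure 114 mm over their backs; the gripper's body (76 mm by 85 mm) begins 54 mm behind the grasp point. The pads swing forward as they close: fully open they stand 13 mm farther back than shut.
Start: joints at [62.951, 21.807, 74.336, -0, 83.858, -12.336], TCP at [0.14, 0.532, 0.248] pointing down, gripper open.
Joint ranges: [-178.18, 178.18], [-50.72, 133.34], [12.68, 142.11], [-81.47, 261.47], [9.98, 163.14], [-165.26, 165.26]. Speed limits (degrees/s): [136.94, 136.94, 180, 180, 180, 180].

## Interface

Orientations are given as a 3x3 rotation matrix whose columns are the frame's x, y, z axes.
In Python, from rig import readout, eyes, env gives the robot as it stands.
- The arm moves only by the tool arm_command, never from a script. Its argument "rows" is text: rows parted by semicolons, each of 7 numbers parted by spaces: the closure, from 0 (fully open) to 1 (shut), then the shift along the tool's x, y, z in mm, then the turn, a rotation vector about the tool's x, y, z in degrees. In form: grip dx dy dz rx ry rz; .... A call has 1 to 5 rows; each row shifts and turns the commanded pose from where the row before left it, along the tool's axes as they then stand; what a row does not reach is not made up. A row lasts 1/12 s, in which the tool goes at most 41.7 mm and 7.16 degrees, less where a joint would pass 70% of its speed; a pose out of reach is approached as far as the arm can. A call with a gripper value outside its range is refused whole. The fingers move at their own pace and stop on an object; "squeeze" is the grip in N (left out, the last holds). Time passes only in rows, so rows that do not move let the fingers close. It gives the time, the measured TCP pose, the force and the opening at its end, in the units of the state.
- readout.observe(): the state, without advancing time (a new reading comes with each control period).
- eyes.get_image(name): name is "scene" or "top" or "wrist"; returns the picture (384x512x3 uint8, red, green, blue); there is no depth.
- eyes.camera_model(name): a dict with "mtx" (3x3 intrinsics, pixels), "view" (4x4, takes a point from world to camera coordinates). Camera axes: x right, y up, looking along -z (the intrinsics and any distortion apply to the point x, -y, -z); pixel columns grow to the right and rows downward; lengths in m; the calibration is good to about 2 mm. A picture is of the moment at which its call begins: read the wrist's pose just before it. camera_model takes no time and is no camera call; for the wrist camera it gives the pose at the moment of the call.
- env.close_job(): hands the job in, once; it reports no verdict.
The state is a dict: "time_s": time; "q": joint angles; "qvel": joint speeds; "joint_efforts": joint torques, N m; "position": TCP position; "tool_rot": TCP orientation; "ft_force": force on the tool from outside, world axes, zero at the start; "wrist_torque": the same for the moment, N m; "grip_width": finger opening in m.
Only numpy, scipy, OpenCV 4.12 (cv2) and the standard library are available. Lean on these libraries where they do the work, as an engineer would, in place of code of your own. Each camera call takes 0.05 s, during which the arm holds its last target. There are 200 camera calls.

## Working session

There is one attempt and no reset: what is moved stays moved. The work goes in short steps, Python scripts to look and compute and a tool call to move; the robot and the scene stay as the last step left them, time stands still between calls to the robot, and variables do not carry over. Pictures are saved under pics/ and viewed, about 8 in all and at most 12, crops included, and the job is handed in when it is done.

Besides the shell and the picture viewer there is one more tool, called after "Emit:" as name(argument=value, ...), one argument or row to a line, values as JSON. arm_command: Moves the arm, as the interface text tells. Its arguments: {"type":"object","properties":{"rows":{"type":"string"},"squeeze":{"type":"number"}},"required":["rows"]}

```bash
ls && mkdir -p pics
cat > h.py <<'E'
import numpy as np, cv2
from rig import readout, eyes, env
def snap(n,f):
    im=eyes.get_image(n); cv2.imwrite(f'pics/{f}.png',im[:,:,::-1]); return im
def ray(n,u,v,z,m=None):
    m=m or eyes.camera_model(n); K=np.array(m['mtx']); V=np.array(m['view'])
    d=np.linalg.solve(K,[u,v,1]); d=np.array([d[0],-d[1],-d[2]])
    R=V[:3,:3]; o=-R.T@V[:3,3]; w=R.T@d
    return o+w*(z-o[2])/w[2]
def proj(n,p,m=None):
    m=m or eyes.camera_model(n); K=np.array(m['mtx']); V=np.array(m['view'])
    c=V[:3,:3]@np.array(p)+V[:3,3]; q=K@[c[0],-c[1],-c[2]]; return q[:2]/q[2]
E
python3 - <<'E'
from h import *
a=snap('top','top0');b=snap('scene','scene0')
cv2.imwrite('pics/top0b.png',cv2.resize(a[:,:,::-1],(800,600),interpolation=cv2.INTER_CUBIC))
print(readout.observe()); print(eyes.camera_model('top'))
E
```

```text
pics
{'time_s': 0.1, 'q': array([ 6.29503401e+01,  2.18364395e+01,  7.43792065e+01,  1.65459232e-03,
        8.38597099e+01, -1.23365438e+01]), 'qvel': array([-0.03034244, -0.10288984, -0.22435272,  0.03662636,  0.06449592,
       -0.0695493 ]), 'joint_efforts': array([ 4.56448150e-03, -4.49219120e+01, -2.31653792e+01, -1.57906229e-04,
        3.67572953e-03, -4.70352904e-05]), 'position': array([0.13957637, 0.53173986, 0.24778708]), 'tool_rot': array([[-9.67208752e-01,  2.53981972e-01, -6.23678516e-04],
       [ 2.53982549e-01,  9.67208107e-01, -1.15828261e-03],
       [ 3.09044017e-04, -1.27870454e-03, -9.99999135e-01]]), 'ft_force': array([-0.36022436,  0.07440591, -0.37248365]), 'wrist_torque': array([ 0.00347432,  0.00684023, -0.04730257]), 'grip_width': 0.08557998265422584}
{'mtx': array([[451.74152347,   0.        , 257.60009201],
       [  0.        , 451.74152347, 185.1856603 ],
       [  0.        ,   0.        ,   1.        ]]), 'view': array([[-8.96079552e-04, -9.99972569e-01, -7.35245721e-03,
         4.77142125e-02],
       [ 9.95207137e-01, -1.61072333e-03,  9.77760719e-02,
        -5.73192539e-01],
       [-9.77852326e-02, -7.22960275e-03,  9.95181281e-01,
        -1.64281541e+00],
       [ 0.00000000e+00,  0.00000000e+00,  0.00000000e+00,
         1.00000000e+00]])}
```

View pics/top0b.png

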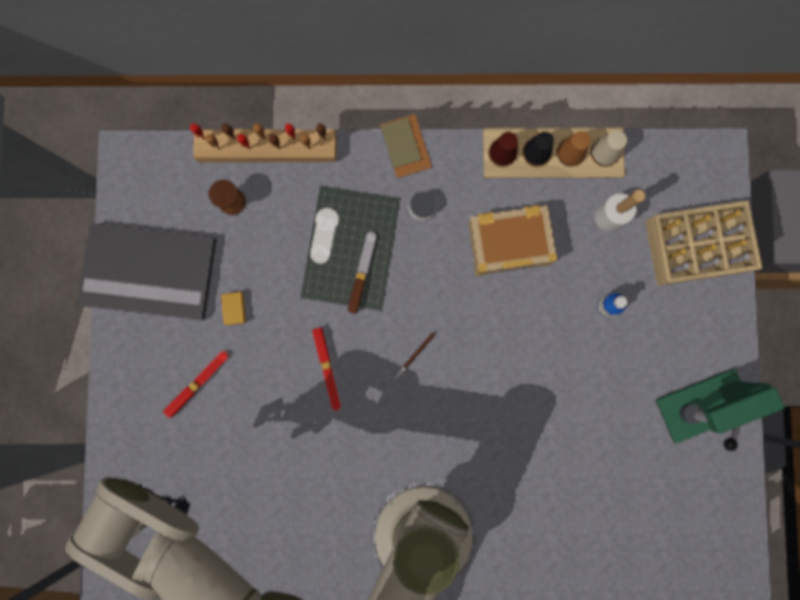

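View pics/scene0.png

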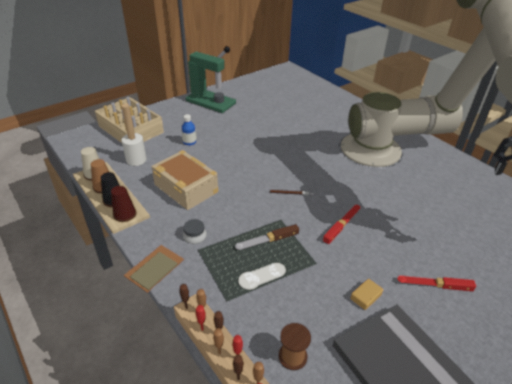

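Top picture (800x600): candidates for the spatula are the dark wood handle with a steel blade on the mat (362,270), a red one at (325,365), another red one at (195,383), and the pen at (415,355). The description picks the one on the mat. The case is at (512,240). I'll check both in an enlarged crop.

Run:
```python
from h import *
a=cv2.imread('pics/top0.png')
c=a[115:205,190:360]  # 170x90
c=cv2.resize(c,None,fx=4.7,fy=4.7,interpolation=cv2.INTER_CUBIC)
cv2.imwrite('pics/crop1.png',c);print(c.shape)
```

```text
(423, 799, 3)
```

View pics/crop1.png

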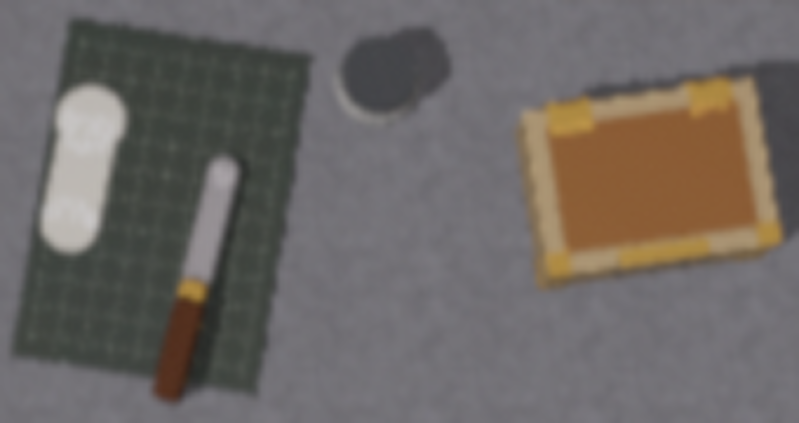

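Confirmed: dark wooden handle with brass ferrule, tip at (225,157), handle end at (168,398). The case front, with its brass strip at (665,252), faces the robot and the hinges are at the far side.

Run:
```python
from h import *
m=eyes.camera_model('top')
P=lambda u,v,z: ray('top',(u+.5)/4.7+190-.5,(v+.5)/4.7+115-.5,z,m)
for n,u,v,z in [('tip',225,155,.017),('hend',167,400,.02),('ferr',192,291,.02),('TL',522,112,.08),('TR',752,80,.08),('BR',780,240,.08),('BL',545,274,.08),('mTL',70,18,.003),('mTR',312,55,.003),('mBR',256,394,.003),('mBL',14,355,.003),('strip',664,252,.08)]:
    print(n,P(u,v,z).round(4))
C=[P(*c,.08)[:2] for c in [(522,112),(752,80),(780,240),(545,274)]]
print('c',np.mean(C,0),[np.linalg.norm(C[i]-C[i-1]) for i in range(4)])
f=(C[0]+C[1]-C[2]-C[3]);s=(C[0]+C[3]-C[1]-C[2]);print(np.degrees(np.arctan2(f[1],f[0])),np.degrees(np.arctan2(-s[0],s[1])))
w=eyes.camera_model('wrist');print(w)
o=readout.observe();V=np.array(w['view']);R=V[:3,:3].T;T=o['tool_rot']
print(T.T@R,T.T@(-R@V[:3,3]-o['position']))
```

```text
tip [0.7164 0.1225 0.017 ]
hend [0.5201 0.1675 0.02  ]
ferr [0.6067 0.1482 0.02  ]
TL [ 0.7379 -0.1094  0.08  ]
TR [ 0.7625 -0.2867  0.08  ]
BR [ 0.6381 -0.3055  0.08  ]
BL [ 0.6122 -0.1257  0.08  ]
mTL [0.8319 0.2495 0.003 ]
mTR [0.8008 0.0531 0.003 ]
mBR [0.5259 0.0979 0.003 ]
mBL [0.5574 0.2914 0.003 ]
strip [ 0.629  -0.2168  0.08  ]
c [ 0.6876618  -0.20681116] [np.float64(0.12673361233719477), np.float64(0.17902295917251856), np.float64(0.12583220122561192), np.float64(0.18168976311796428)]
7.981919040264289 8.04233127074107
{'mtx': array([[289.00300683,   0.        , 252.80930267],
       [  0.        , 289.00300683, 193.96322636],
       [  0.        ,   0.        ,   1.        ]]), 'view': array([[ 0.25416432,  0.96715984, -0.00153138, -0.55006404],
       [-0.92272766,  0.24201276, -0.3000058 ,  0.03859446],
       [-0.28978295,  0.07766381,  0.95393615, -0.38009418],
       [ 0.        ,  0.        ,  0.        ,  1.        ]])}
[[-1.88703418e-04  9.53844576e-01  3.00300665e-01]
 [ 9.99999950e-01  1.04133935e-04  2.97621117e-04]
 [ 2.52612798e-04  3.00300706e-01 -9.53844548e-01]] [ 0.07709589  0.00073699 -0.12551194]
```

```bash
cat >> h.py <<'E'
from scipy.spatial.transform import Rotation as Rn
def toolR(yaw,pitch=0):
    """spatula heading yaw (deg), nose-up pitch (deg); tool x = -blade dir, z = down"""
    c,s=np.cos(np.radians(yaw)),np.sin(np.radians(yaw)); p=np.radians(pitch)
    b=np.array([c*np.cos(p),s*np.cos(p),np.sin(p)]); u=np.array([-c*np.sin(p),-s*np.sin(p),np.cos(p)])
    x=-b; z=-u; return np.c_[x,np.cross(z,x),z]
def plan(p,R,n,p0=None,R0=None):
    o=readout.observe(); p0=o['position'] if p0 is None else p0; R0=o['tool_rot'] if R0 is None else R0
    d=R0.T@(np.array(p)-p0)*1e3; rv=Rn.from_matrix(R0.T@R).as_rotvec(degrees=True)
    print('total',d.round(1),rv.round(2),'per row /%d'%n,(d/n).round(2),(rv/n).round(3))
E
python3 - <<'E'
from h import *
plan([.59,.1515,.14],toolR(-12.9),16)
E
```

```text
total [-532.3 -253.2  107.9] [-0.07 -0.02 -1.81] per row /16 [-33.27 -15.83   6.75] [-0.005 -0.001 -0.113]
```

Emit:
arm_command(
  rows="0 -27 -13 5 0 0 0;0 -27 -13 5 0 0 0;0 -27 -13 5 0 0 0;0 -27 -13 5 0 0 0;0 -27 -13 5 0 0 0",
)

```text
time_s: 0.52
position: [0.2544, 0.4337, 0.2228]
tool_rot: [[-0.967, 0.254, -0.0], [0.254, 0.967, -0.0], [0.0, -0.001, -1.0]]
ft_force: [0.2, 0.5, -1.0]
grip_width: 0.0852
```

Emit:
arm_command(
  rows="0 -27 -13 5 0 0 0;0 -27 -13 5 0 0 0;0 -27 -13 5 0 0 0;0 -27 -13 5 0 0 0;0 -27 -13 5 0 0 0",
)

```text
time_s: 0.93
position: [0.3686, 0.3364, 0.1979]
tool_rot: [[-0.967, 0.254, -0.001], [0.254, 0.967, -0.0], [0.0, -0.0, -1.0]]
ft_force: [0.0, -0.2, 0.0]
grip_width: 0.0856
```

Emit:
arm_command(
  rows="0 -27 -13 5 0 0 0;0 -27 -13 5 0 0 0;0 -27 -13 5 0 0 0;0 -27 -13 5 0 0 0;0 -27 -13 5 0 0 0",
)

```text
time_s: 1.35
position: [0.4827, 0.2393, 0.1728]
tool_rot: [[-0.967, 0.254, -0.001], [0.254, 0.967, -0.0], [0.001, -0.0, -1.0]]
ft_force: [1.3, 0.7, -0.1]
grip_width: 0.0857
```

Emit:
arm_command(
  rows="0 -27 -12 6 0 0 -0.4;0 -27 -12 6 0 0 -0.4;0 -27 -12 6 0 0 -0.4;0 -27 -12 6 0 0 -0.4;0 0 0 0 0 0 -0.2",
)

```text
time_s: 1.77
position: [0.5778, 0.1642, 0.1474]
tool_rot: [[-0.974, 0.227, -0.001], [0.227, 0.974, -0.001], [0.001, -0.001, -1.0]]
ft_force: [-0.5, -0.1, -1.2]
grip_width: 0.0853
```

Run:
```python
from h import *
plan([.59,.1515,.14],toolR(-12.9),5)
m=eyes.camera_model('wrist');a=snap('wrist','w1')
np.save('w1.npy',m,allow_pickle=True)
for d in (-.095,-.024,.004,.105):
    p=np.array([.6134+.9748*d,.1461-.2233*d,.016]);print(d,proj('wrist',p,m))
cv2.imwrite('pics/w1b.png',cv2.resize(a[:,:,::-1],(800,600),interpolation=cv2.INTER_CUBIC))
```

```text
total [-14.8  -9.6   7.4] [-0.06 -0.03 -0.22] per row /5 [-2.95 -1.92  1.48] [-0.013 -0.006 -0.043]
-0.095 [240.83219319 128.21314049]
-0.024 [242.05645342 205.13777156]
0.004 [242.48829012 232.2716102 ]
0.105 [243.8525423  317.99243435]
```

View pics/w1b.png

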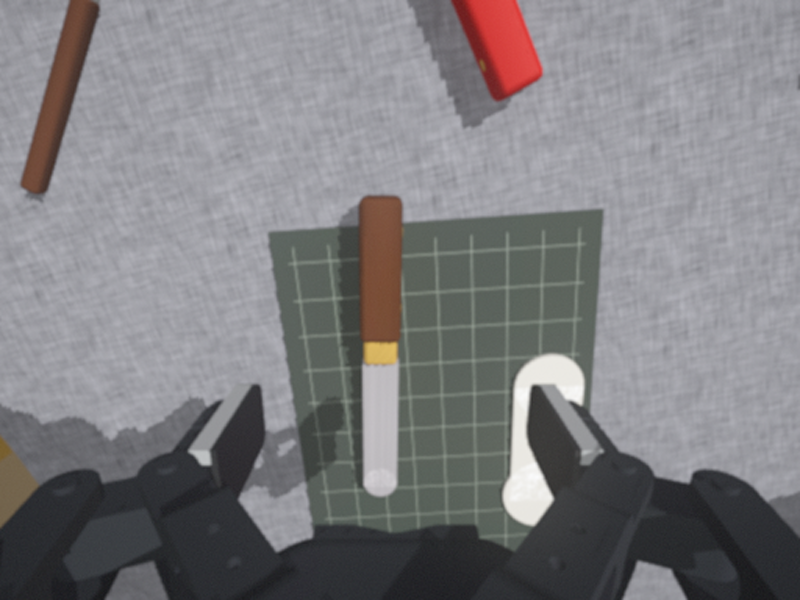

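The wrist picture shows the spatula's handle end at (381,197), ferrule end at (381,363) and tip at (380,495), in 800x600 pixels. The white template is to the right, near the right finger's ground shadow.

Run:
```python
from h import *
m=np.load('w1.npy',allow_pickle=True).item()
f=512/800
P=lambda u,v,z: ray('wrist',(u+.5)*f-.5,(v+.5)*f-.5,z,m)
h=P(381.5,197,.027);t=P(380,495,.016);e=P(381,363,.018);h1=P(381,341,.027)
for x in(h,t,e,h1):print(x.round(4))
d=(t-h)[:2];L=np.linalg.norm(d);d/=L;yaw=np.degrees(np.arctan2(d[1],d[0]));print(L,yaw)
g=t[:2]-.130*d; print('grip',g, 'from ferr',e[:2]-.029*d, 'hend',h[:2]+.07*d)
print([P(u,v,.006).round(3) for u,v in [(515,360),(510,520),(540,355)]])
plan([*g,.045],toolR(yaw),5)
```

```text
[0.5188 0.171  0.027 ]
[0.7138 0.1222 0.016 ]
[0.6165 0.1466 0.018 ]
[0.5988 0.1512 0.027 ]
0.2010165713680219 -14.03763658206479
grip [0.58769626 0.15373609] from ferr [0.58839669 0.15366583] hend [0.58671005 0.15398266]
[array([0.639, 0.23 , 0.006]), array([0.765, 0.207, 0.006]), array([0.64 , 0.246, 0.006])]
total [-14.3  -9.1 102.9] [-0.04 -0.09  0.98] per row /5 [-2.86 -1.82 20.58] [-0.008 -0.019  0.196]
```

Emit:
arm_command(
  rows="0.3 -3 -2 20 0 0 0.2;0.3 -3 -2 20 0 0 0.2;0.3 -3 -2 21 0 0 0.2;0.3 -3 -2 21 0 0 0.2;0.3 -2.3 -1 21 0 0 0.2",
  squeeze=110,
)

```text
time_s: 2.23
position: [0.586, 0.1562, 0.0456]
tool_rot: [[-0.971, 0.24, -0.0], [0.24, 0.971, 0.0], [0.0, 0.0, -1.0]]
ft_force: [0.5, -1.2, 0.5]
grip_width: 0.0599
```

Emit:
arm_command(
  rows="0.3 0 0 8 0 0 0;0.3 0 0 8 0 0 0;0.3 0 0 4 0 0 0;0.3 0 0 0 0 0 0;0.3 0 0 0 0 0 0",
)

```text
time_s: 2.65
position: [0.5869, 0.1559, 0.0272]
tool_rot: [[-0.971, 0.24, 0.001], [0.24, 0.971, 0.0], [-0.001, 0.0, -1.0]]
ft_force: [-0.7, -1.2, -0.0]
grip_width: 0.0598
```

Run:
```python
from h import *
plan([.5877,.1537,.023],toolR(-14),1);o=readout.observe();print(o['position'],o['ft_force'],o['grip_width'])
```

```text
total [-1.2 -1.9  4.2] [0.02 0.06 0.11] per row /1 [-1.25 -1.91  4.16] [0.022 0.062 0.107]
[0.58694081 0.15585499 0.02716198] [-0.74472465 -1.17506993 -0.04387197] 0.059754626320276526
```

Emit:
arm_command(
  rows="0.3 -1 -2 2 0 0 0;0.3 0 0 2.5 0 0 0;0.5 0 0 0 0 0 0;1 0 0 0 0 0 0;1 0 0 0 0 0 0",
  squeeze=110,
)

```text
time_s: 3.07
position: [0.5873, 0.1533, 0.022]
tool_rot: [[-0.971, 0.24, 0.0], [0.24, 0.971, -0.0], [-0.0, -0.0, -1.0]]
ft_force: [-1.0, 0.6, -0.5]
grip_width: 0.0243
```

Emit:
arm_command(
  rows="1 0 0 0 0 0 0;1 0 0 0 0 0 0;1 0 0 0 0 0 0;1 0 0 0 0 0 0;1 0 0 0 0 0 0",
)

```text
time_s: 3.48
position: [0.5874, 0.1534, 0.0224]
tool_rot: [[-0.971, 0.24, 0.001], [0.24, 0.971, 0.0], [-0.001, 0.0, -1.0]]
ft_force: [-1.0, -0.3, 6.2]
grip_width: 0.0221
```

Emit:
arm_command(
  rows="1 0 0 -5 0 0 0;1 0 0 -10 0 0 0;1 0 0 -15 0 0 0;1 0 0 -20 0 0 0;1 0 0 -20 0 0 0",
)

```text
time_s: 3.9
position: [0.587, 0.1534, 0.0929]
tool_rot: [[-0.971, 0.24, -0.001], [0.24, 0.971, -0.0], [0.001, -0.0, -1.0]]
ft_force: [0.3, 0.2, -2.4]
grip_width: 0.0219
```

Run:
```python
from h import *
# tool target: case yaw 8, tip 20 mm before the notch mouth (129/130 from grip)
a=np.radians(8);b=np.array([np.cos(a),np.sin(a),0]);n=np.array([.6233,-.2158,0])
plan((n-b*(.131+.06))+[0,0,.15],toolR(8),16)
```

```text
total [  53.2 -420.9  -57. ] [ -0.    -0.05 -21.91] per row /16 [  3.33 -26.31  -3.56] [-0.    -0.003 -1.37 ]
```

Emit:
arm_command(
  rows="1 0 0 -11 0 0 -4.4;1 0 0 -11 0 0 -4.4;1 0 0 -11 0 0 -4.4;1 0 0 -11 0 0 -4.4;1 0 0 -10 0 0 -4.3",
)

```text
time_s: 4.32
position: [0.5871, 0.1534, 0.1471]
tool_rot: [[-0.99, -0.143, 0.0], [-0.143, 0.99, 0.0], [-0.0, -0.0, -1.0]]
ft_force: [0.7, -0.5, -1.9]
grip_width: 0.0218
```

Run:
```python
from h import *
a=np.radians(8);b=np.array([np.cos(a),np.sin(a),0]);n=np.array([.6233,-.2158,0])
plan((n-b*(.131+.06))+[0,0,.15],toolR(8),15)
```

```text
total [ 207.9 -369.9   -3. ] [-0.    0.02  0.21] per row /15 [ 13.86 -24.66  -0.2 ] [-0.     0.002  0.014]
```

Emit:
arm_command(
  rows="1 14 -25 0 0 0 0;1 14 -25 0 0 0 0;1 14 -25 0 0 0 0;1 14 -25 0 0 0 0;1 14 -25 0 0 0 0",
)

```text
time_s: 4.73
position: [0.5345, 0.0188, 0.1464]
tool_rot: [[-0.99, -0.139, 0.0], [-0.139, 0.99, -0.0], [-0.0, -0.0, -1.0]]
ft_force: [1.2, -0.3, -1.4]
grip_width: 0.022
```

Emit:
arm_command(
  rows="1 14 -25 0 0 0 0;1 14 -25 0 0 0 0;1 14 -25 0 0 0 0;1 14 -25 0 0 0 0;1 14 -25 0 0 0 0",
)

```text
time_s: 5.15
position: [0.4826, -0.1148, 0.1465]
tool_rot: [[-0.99, -0.139, 0.0], [-0.139, 0.99, -0.0], [-0.0, -0.0, -1.0]]
ft_force: [0.4, -1.0, -1.5]
grip_width: 0.0221
```

Emit:
arm_command(
  rows="1 14 -25 0 0 0 0;1 14 -25 0 0 0 0;1 14 -25 0 0 0 0;1 14 -25 0 0 0 0;1 12 -20 0 0 0 0.2",
)

```text
time_s: 5.57
position: [0.4319, -0.2437, 0.1465]
tool_rot: [[-0.991, -0.135, 0.0], [-0.135, 0.991, -0.001], [-0.0, -0.001, -1.0]]
ft_force: [1.0, 0.3, -0.8]
grip_width: 0.0221
```

Run:
```python
from h import *
a=np.radians(8);b=np.array([np.cos(a),np.sin(a),0]);n=np.array([.6233,-.2158,0])
plan((n-b*(.131+.06))+[0,0,.069],toolR(8),5)
m=eyes.camera_model('wrist');a=snap('wrist','w2');np.save('w2.npy',m,allow_pickle=True)
o=readout.observe();np.save('o2.npy',o,allow_pickle=True);print(o['position'])
tip=o['position']+o['tool_rot']@[-.130,0,.006];print('tip pred',tip,proj('wrist',tip,m)*800/512)
cv2.imwrite('pics/w2b.png',cv2.resize(a[:,:,::-1],(800,600),interpolation=cv2.INTER_CUBIC))
a=snap('scene','s2')
```

```text
total [-2.4  1.  77.5] [-0.04  0.02 -0.25] per row /5 [-0.48  0.2  15.49] [-0.008  0.003 -0.05 ]
[ 0.43112259 -0.24668224  0.14644783]
tip pred [ 0.55997824 -0.22947354  0.14044098] [385.35059083 680.89271654]
```

View pics/w2b.png

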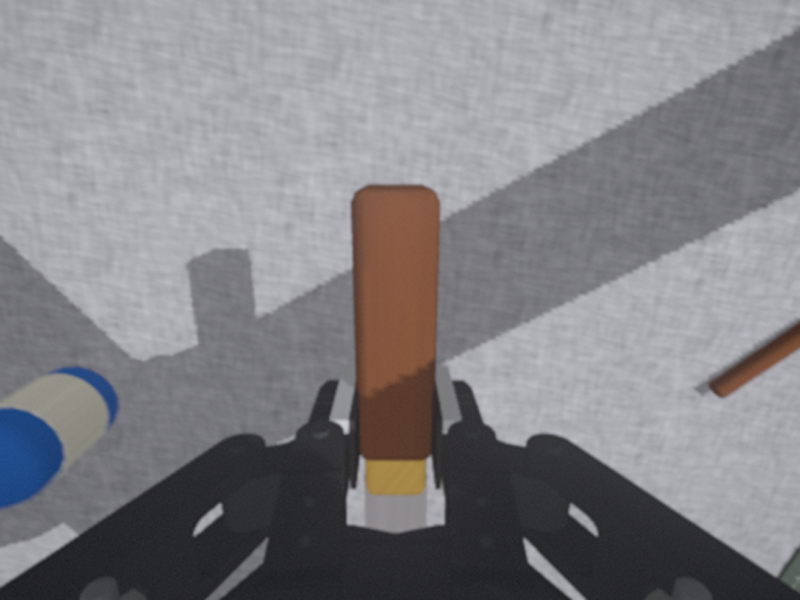

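The wrist picture shows the dark handle gripped and in line with the tool: end at (396,185), handle-ferrule border at (396,460). The blade is hidden by the gripper. I'll find the tip in the fixed cameras and triangulate it.

Run:
```python
from h import *
m=np.load('w2.npy',allow_pickle=True).item();o=np.load('o2.npy',allow_pickle=True).item()
for t in [(.0705,0,-.0066),(-.0135,0,-.0066),(-.0285,0,0.0)]:
    print(t,proj('wrist',o['position']+o['tool_rot']@t,m)*800/512)
tip=o['position']+o['tool_rot']@[-.130,0,.006]
t=snap('top','t2');s=cv2.imread('pics/s2.png')[:,:,::-1]
n=np.array([.6233,-.2158,.062])
out=[]
for nm,im in (('top',t),('scene',s)):
    q=proj(nm,tip);qn=proj(nm,n);x0,y0=(np.round((q+qn)/2)-[40,40]).astype(int)
    print(nm,q,'notch',qn,'org',x0,y0)
    out.append(cv2.resize(im[y0:y0+80,x0:x0+80][:,:,::-1],(400,400),interpolation=cv2.INTER_CUBIC))
cv2.imwrite('pics/pair.png',np.hstack(out))
```

```text
(0.0705, 0, -0.0066) [380.99213079 182.03773771]
(-0.0135, 0, -0.0066) [382.93847169 461.87963107]
(-0.0285, 0, 0.0) [383.69305205 487.37642032]
top [337.61889032 185.70726599] notch [329.88241064 170.44529348] org 294 138
scene [211.9792842  137.22570392] notch [199.41048893 164.85825347] org 166 111
```

View pics/pair.png

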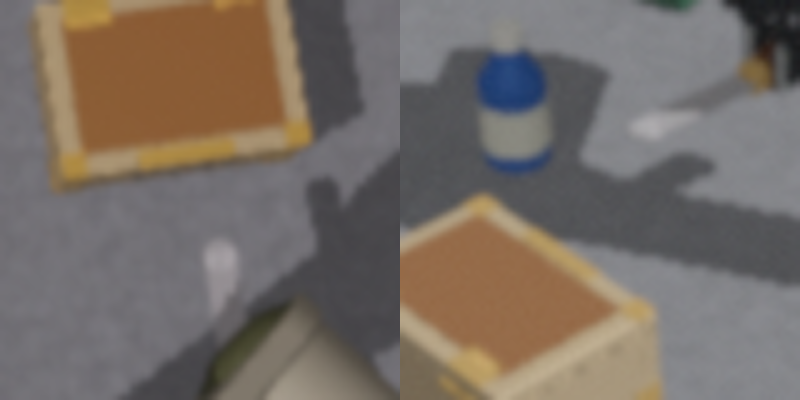

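The tip shows at (219,240) in the top crop and (632,130) in the scene crop. Both are within 0.5 px of the prediction, so the grip is straight. Next I descend to notch height and advance.

Emit:
arm_command(
  rows="1 0 0 18 0 0 0;1 0 0 18 0 0 0;1 0 0 18 0 0 0;1 0 0 16 0 0 -0.2;1 0 0 8.2 0 0 0",
  squeeze=120,
)

```text
time_s: 6.13
position: [0.4325, -0.2405, 0.0664]
tool_rot: [[-0.99, -0.14, -0.002], [-0.14, 0.99, 0.002], [0.001, 0.002, -1.0]]
ft_force: [-0.9, 0.4, -1.2]
grip_width: 0.0217
```

Emit:
arm_command(
  rows="1 0 0 0 0 0 0;1 0 0 0 0 0 0;1 0 0 0 0 0 0",
)

```text
time_s: 6.38
position: [0.4332, -0.242, 0.0686]
tool_rot: [[-0.99, -0.139, 0.001], [-0.139, 0.99, -0.001], [-0.001, -0.001, -1.0]]
ft_force: [0.2, 0.1, -0.7]
grip_width: 0.0218
```

Run:
```python
from h import *
a=np.radians(8);b=np.array([np.cos(a),np.sin(a),0]);n=np.array([.6233,-.2158,0])
o=readout.observe();print(o['position'],o['ft_force'],o['wrist_torque'])
plan((n-b*(.130-.038))+[0,0,.0682],toolR(8),15)
for u,v in((217,172.6),(183,150.6)):print(ray('scene',u,v,.08))
```

```text
[ 0.43322155 -0.24196876  0.06858154] [ 0.19675953  0.05522329 -0.73984426] [ 0.02210194 -0.06642644  0.0575529 ]
total [-99.9  -0.6   0.5] [-0.07  0.06  0.01] per row /15 [-6.66 -0.04  0.03] [-0.005  0.004  0.001]
[ 0.61074589 -0.12590717  0.08      ]
[ 0.63788603 -0.29700755  0.08      ]
```

Emit:
arm_command(
  rows="1 -11 0 0 0 0 0;1 -11 0 0 0 0 0;1 -11 0 0 0 0 0;1 -11 0 0 0 0 0;1 -6 0 0 0 0 0",
)

```text
time_s: 6.8
position: [0.4843, -0.2348, 0.0681]
tool_rot: [[-0.99, -0.14, 0.002], [-0.14, 0.99, -0.001], [-0.001, -0.001, -1.0]]
ft_force: [-0.4, -0.4, -2.0]
grip_width: 0.0221
```

Emit:
arm_command(
  rows="1 -4 0 0 0 0 0;1 -4 0 0 0 0 0;1 -4 0 0 0 0 0;1 -4 0 0 0 0 0;1 -4 0 0 0 0 0",
)

```text
time_s: 7.22
position: [0.5022, -0.2322, 0.0677]
tool_rot: [[-0.99, -0.139, -0.0], [-0.139, 0.99, 0.0], [0.0, 0.0, -1.0]]
ft_force: [0.2, 0.0, -0.4]
grip_width: 0.0213
```

Run:
```python
from h import *
a=np.radians(8);b=np.array([np.cos(a),np.sin(a),0]);n=np.array([.6233,-.2158,0])
o=readout.observe();print(o['position'],o['ft_force'],o['wrist_torque'])
plan((n-b*(.130-.038))+[0,0,.0684],toolR(8),7)
```

```text
[ 0.50223533 -0.23223413  0.06766078] [ 0.22028276  0.02769029 -0.41233366] [-0.02080196  0.00511575  0.0195227 ]
total [-30.2  -0.6  -0.7] [ 0.   -0.   -0.03] per row /7 [-4.31 -0.08 -0.11] [ 0.    -0.    -0.004]
```

Emit:
arm_command(
  rows="1 -4 0 0 0 0 0;1 -4 0 0 0 0 0;1 -4 0 0 0 0 0;1 -4 0 0 0 0 0;1 -4 0 0 0 0 0",
)

```text
time_s: 7.63
position: [0.5222, -0.2294, 0.0676]
tool_rot: [[-0.99, -0.139, -0.0], [-0.139, 0.99, 0.0], [0.0, 0.0, -1.0]]
ft_force: [0.6, 0.1, -1.4]
grip_width: 0.022
```

Emit:
arm_command(
  rows="1 -5 0 0 0 0 0;1 -5 0 0 0 0 0;1 0 0 0 0 0 0;1 0 0 0 0 0 0",
)

```text
time_s: 7.97
position: [0.5319, -0.2279, 0.0675]
tool_rot: [[-0.99, -0.139, -0.0], [-0.139, 0.99, 0.0], [0.0, 0.0, -1.0]]
ft_force: [-0.7, -0.6, -2.8]
grip_width: 0.0217
```

Run:
```python
from h import *
t=snap('scene','s3')
o=readout.observe();print(o['position'],o['ft_force'],o['wrist_torque'],o['grip_width'])
cv2.imwrite('pics/s3b.png',cv2.resize(t[100:210,130:280][:,:,::-1],(750,550),interpolation=cv2.INTER_CUBIC))
# arc plan: tip about hinge, level blade
x=np.linspace(0,1,1)
a=np.radians(8);b=np.array([np.cos(a),np.sin(a),0]);h=np.array([.6877,-.2068,.066])+.065*b
tip=o['position']+b*.130-[0,0,.0064]; d=tip-h; r=np.hypot(d@b,d[2]);print('r',r,d@b,d[2])
```

```text
[ 0.5316471  -0.2279628   0.06751452] [ 0.17604857 -0.3381081  -1.42245536] [-0.04868228  0.02681483 -0.02073604] 0.021652471834498498
r 0.09260844585510435 -0.09247949135036627 -0.0048854808642878195
```

View pics/s3b.png

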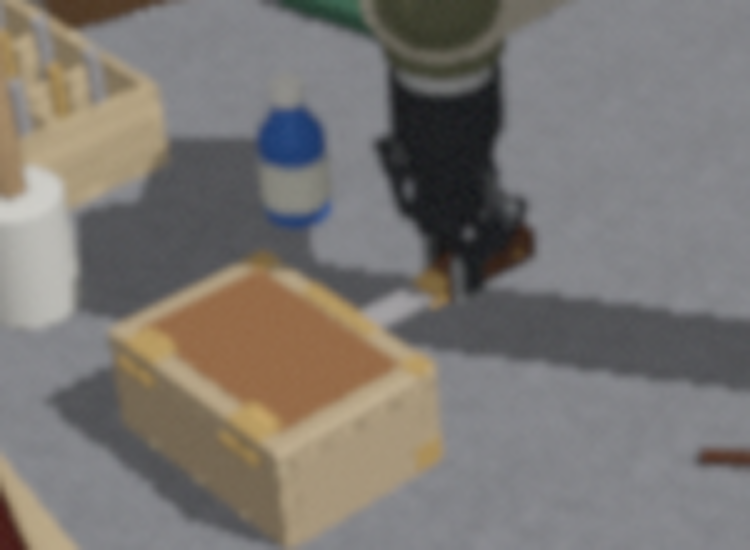

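The scene shows the blade running into the notch below the brass strip, at (375,310), and clear of the bottle. Now I lift.

Emit:
arm_command(
  rows="1 0 0 -3 0 0 0;1 0 0 -3 0 0 0;1 0 0 -3 0 0 0;1 0 0 -3 0 0 0;1 0 0 -3 0 0 0",
)

```text
time_s: 8.43
position: [0.5317, -0.228, 0.0829]
tool_rot: [[-0.99, -0.139, -0.0], [-0.139, 0.99, 0.0], [0.0, 0.0, -1.0]]
ft_force: [2.1, 0.9, -5.0]
grip_width: 0.022
```

Emit:
arm_command(
  rows="1 0 0 -3 0 0 0;1 -1 0 -3 0 0 0;1 -1 0 -3 0 0 0;1 -1 0 -4 0 0 0;1 -1 0 -4 0 0 0",
)

```text
time_s: 8.85
position: [0.5354, -0.2274, 0.0999]
tool_rot: [[-0.99, -0.139, -0.001], [-0.139, 0.99, 0.0], [0.001, 0.0, -1.0]]
ft_force: [-2.0, -0.1, -3.1]
grip_width: 0.0216
```

Run:
```python
from h import *
t=snap('scene','s4')
o=readout.observe();print(o['position'],o['ft_force'],o['wrist_torque'],o['grip_width'])
cv2.imwrite('pics/s4b.png',cv2.resize(t[90:200,130:280][:,:,::-1],(750,550),interpolation=cv2.INTER_CUBIC))
a=np.radians(8);b=np.array([np.cos(a),np.sin(a),0]);h=np.array([.6877,-.2068,.066])+.065*b
tip=o['position']+b*.130-[0,0,.0064]; d=tip-h; print(d@b,d[2])
print(proj('scene',tip)*5-[130*5,90*5])
```

```text
[ 0.53598682 -0.2275664   0.10074144] [-1.54597324  1.32276204 -2.42699002] [0.01058708 0.56375903 0.06758318] 0.021643709109583523
-0.08812683838276536 0.028341437816827367
[294.10113586 361.40440947]
```

View pics/s4b.png

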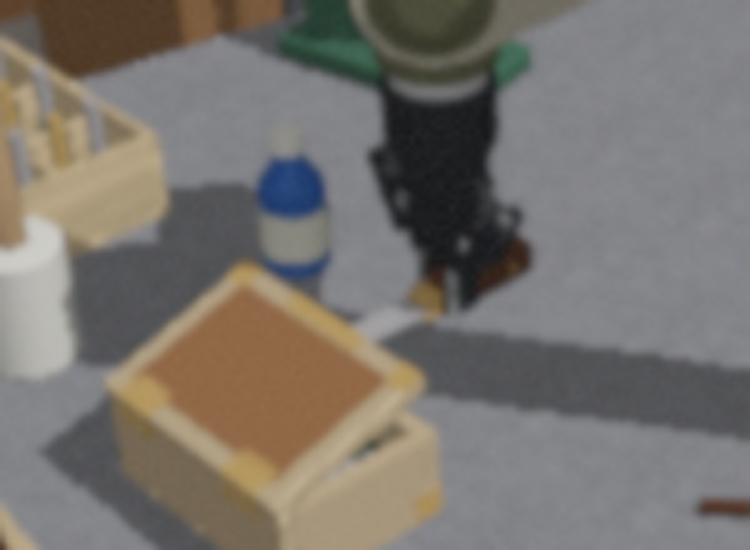

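The lid is open roughly 0.3 rad on the blade, and the blade is still in line with the gripper. I continue the arc about the hinge, first half first.

Emit:
arm_command(
  rows="1 -2 0 -5.3 0 0 0;1 -2.2 0 -5.2 0 0 0;1 -2.5 0 -5 0 0 0;1 -2.8 0 -4.9 0 0 0;1 -3 0 -4.8 0 0 0",
)

```text
time_s: 9.32
position: [0.5484, -0.2257, 0.1255]
tool_rot: [[-0.99, -0.139, 0.0], [-0.139, 0.99, -0.0], [-0.0, -0.0, -1.0]]
ft_force: [-2.1, -0.1, -2.9]
grip_width: 0.0219
```

Emit:
arm_command(
  rows="1 -3.4 0 -4.6 0 0 0;1 -3.7 0 -4.3 0 0 0;1 -3.9 0 -4.1 0 0 0;1 -4.2 0 -3.8 0 0 0;1 -4.4 0 -3.5 0 0 0",
)

```text
time_s: 9.73
position: [0.568, -0.223, 0.1456]
tool_rot: [[-0.99, -0.139, 0.0], [-0.139, 0.99, -0.0], [-0.0, -0.0, -1.0]]
ft_force: [-1.8, -0.8, -2.8]
grip_width: 0.0215
```

Run:
```python
from h import *
t=snap('scene','s5')
o=readout.observe();print(o['position'],o['ft_force'],o['wrist_torque'],o['grip_width'])
cv2.imwrite('pics/s5b.png',cv2.resize(t[90:200,130:280][:,:,::-1],(750,550),interpolation=cv2.INTER_CUBIC))
a=np.radians(8);b=np.array([np.cos(a),np.sin(a),0]);h=np.array([.6877,-.2068,.066])+.065*b
tip=o['position']+b*.130-[0,0,.0064]; d=tip-h; print(d@b,d[2])
```

```text
[ 0.56884824 -0.22298659  0.14621352] [-1.3524049   0.45206179 -1.64576716] [0.04648352 0.28631333 0.03233051] 0.021653113678520502
-0.05494784229171517 0.07381351664774657
```

View pics/s5b.png

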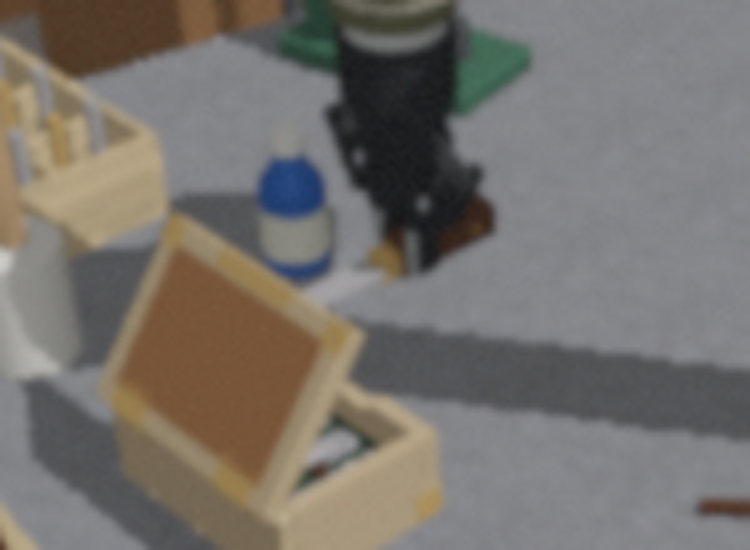

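The lid is at about 53°, with the blade under it at (340,285) and the gripper well clear. Now the rest of the swing.

Emit:
arm_command(
  rows="1 -4.5 0 -3.3 0 0 0;1 -4.7 0 -3 0 0 0;1 -5 0 -2.7 0 0 0;1 -5.1 0 -2.4 0 0 0;1 -5.2 0 -2.1 0 0 0",
)

```text
time_s: 10.2
position: [0.5923, -0.2195, 0.1589]
tool_rot: [[-0.99, -0.139, 0.0], [-0.139, 0.99, 0.0], [-0.0, -0.0, -1.0]]
ft_force: [-1.1, -0.2, -3.0]
grip_width: 0.0218
```

Emit:
arm_command(
  rows="1 -5.4 0 -1.7 0 0 0;1 -5.5 0 -1.4 0 0 0;1 -5.5 0 -1 0 0 0;1 -5.6 0 -0.7 0 0 0;1 -5.6 0 -0.4 0 0 0",
)

```text
time_s: 10.62
position: [0.6197, -0.2156, 0.1639]
tool_rot: [[-0.99, -0.139, 0.0], [-0.139, 0.99, 0.0], [-0.0, 0.0, -1.0]]
ft_force: [-1.2, -0.2, -2.1]
grip_width: 0.0219
```

Emit:
arm_command(
  rows="1 -5 0 0 0 0 0;1 -5 0 0 0 0 0;1 -5 0 0.5 0 0 0;1 -4 0 0.7 0 0 0;1 -2 0 0.5 0 0 0",
)

```text
time_s: 11.03
position: [0.6405, -0.2128, 0.162]
tool_rot: [[-0.99, -0.139, 0.001], [-0.139, 0.99, -0.0], [-0.001, -0.0, -1.0]]
ft_force: [-1.6, -0.2, -1.2]
grip_width: 0.0215
```

Run:
```python
from h import *
t=snap('scene','s6')
o=readout.observe();print(o['position'],o['ft_force'],o['wrist_torque'],o['grip_width'])
cv2.imwrite('pics/s6b.png',cv2.resize(t[90:200,130:280][:,:,::-1],(750,550),interpolation=cv2.INTER_CUBIC))
a=np.radians(8);b=np.array([np.cos(a),np.sin(a),0]);h=np.array([.6877,-.2068,.066])+.065*b
tip=o['position']+b*.130-[0,0,.0064]; d=tip-h; print(d@b,d[2],np.arctan2(d[2],-d@b))
y=np.array([-b[1],b[0],0])
for th in (1.57,1.65,1.75,1.85):  # predicted underside front corners of the open lid
    u=-b*np.cos(th)+[0,0,np.sin(th)]
    print(th,[(proj('scene',h+.13*u+s*.09*y)*5-[650,450]).round(0) for s in(1,-1)])
```

```text
[ 0.64054635 -0.21277114  0.16190136] [-0.41696723  0.53925797 -0.9954285 ] [-0.0475619   0.03395938  0.00733585] 0.021755248041649675
0.01747422830276155 0.08950135601676798 1.763610625127494
1.57 [array([255., 349.]), array([ 77., 225.])]
1.65 [array([241., 357.]), array([ 62., 231.])]
1.75 [array([223., 368.]), array([ 45., 242.])]
1.85 [array([205., 382.]), array([ 28., 254.])]
```

View pics/s6b.png

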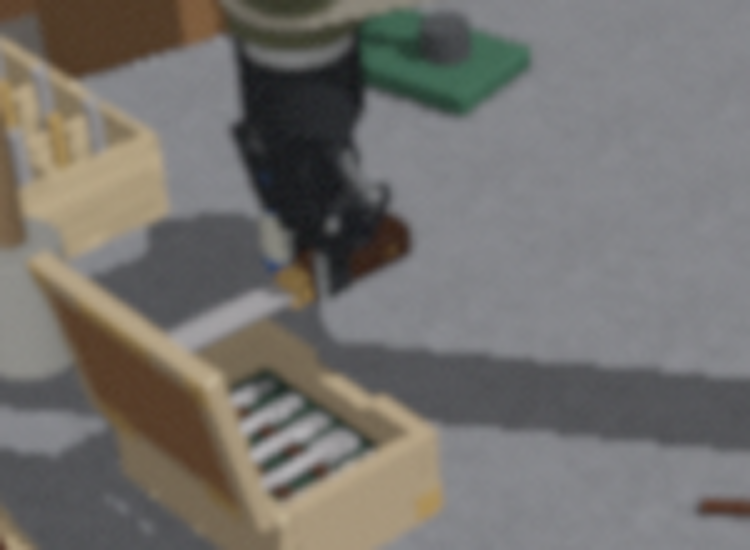

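The lid stands at about 1.76 rad: its corners at about (221,373) and (45,250) match the 1.75 prediction. I withdraw, turn and go back over the mat.

Emit:
arm_command(
  rows="1 4 0 0 0 0 0;1 14 0 0 0 0 0;1 28 0 0 0 0 0;1 32 0 0 0 0 0;1 32 0 0 0 0 0",
)

```text
time_s: 11.5
position: [0.5295, -0.2282, 0.1622]
tool_rot: [[-0.99, -0.139, 0.001], [-0.139, 0.99, -0.001], [-0.001, -0.001, -1.0]]
ft_force: [-0.2, -0.8, -1.7]
grip_width: 0.0222
```

Emit:
arm_command(
  rows="1 0 0 0 0 0 4.4;1 0 0 0 0 0 4.4;1 0 0 0 0 0 4.4;1 0 0 0 0 0 4.4;1 0 0 0 0 0 4.4",
)

```text
time_s: 11.92
position: [0.5307, -0.2284, 0.1626]
tool_rot: [[-0.969, 0.246, 0.001], [0.246, 0.969, -0.001], [-0.001, -0.0, -1.0]]
ft_force: [0.0, 0.0, -1.3]
grip_width: 0.0218
```

Run:
```python
from h import *
o=readout.observe();print(o['position'],o['ft_force'])
plan([.5874,.1534,.12],toolR(-14),15)
```

```text
[ 0.53067469 -0.22842195  0.16260936] [ 0.01279752  0.02867607 -1.31302341]
total [ 39.2 384.   42.4] [-0.02  0.07 -0.26] per row /15 [ 2.61 25.6   2.83] [-0.002  0.005 -0.018]
```

Emit:
arm_command(
  rows="1 2.6 25.6 2.8 0 0 0;1 2.6 25.6 2.8 0 0 0;1 2.6 25.6 2.8 0 0 0;1 2.6 25.6 2.8 0 0 0;1 2.6 25.6 2.8 0 0 0",
)

```text
time_s: 12.33
position: [0.5492, -0.0999, 0.1484]
tool_rot: [[-0.97, 0.243, 0.001], [0.243, 0.97, -0.0], [-0.001, -0.0, -1.0]]
ft_force: [0.2, -0.1, -1.6]
grip_width: 0.0218
```

Emit:
arm_command(
  rows="1 2.6 25.6 2.8 0 0 0;1 2.6 25.6 2.8 0 0 0;1 2.6 25.6 2.8 0 0 0;1 2.6 25.6 2.8 0 0 0;1 2.6 25.6 2.8 0 0 0",
)

```text
time_s: 12.75
position: [0.5677, 0.0275, 0.1345]
tool_rot: [[-0.97, 0.243, 0.001], [0.243, 0.97, -0.0], [-0.001, 0.0, -1.0]]
ft_force: [-0.1, -0.6, -1.2]
grip_width: 0.0218
```

Emit:
arm_command(
  rows="1 2.6 25.6 2.8 0 0 0;1 2.6 25.6 2.8 0 0 0;1 2.6 25.6 2.8 0 0 0;1 2.6 25.6 2.8 0 0 0;1 2.6 25.6 2.8 0 0 -0.2",
)

```text
time_s: 13.17
position: [0.5861, 0.1549, 0.1205]
tool_rot: [[-0.971, 0.239, 0.001], [0.239, 0.971, 0.0], [-0.001, 0.0, -1.0]]
ft_force: [0.0, -0.5, -0.9]
grip_width: 0.0219
```

Emit:
arm_command(
  rows="1 0 0 10 0 0 0;1 0 0 10 0 0 0;1 0 0 10 0 0 0;1 0 0 0 0 0 0;1 0 0 0 0 0 0",
)

```text
time_s: 13.58
position: [0.5858, 0.1528, 0.0895]
tool_rot: [[-0.971, 0.24, -0.001], [0.24, 0.971, -0.0], [0.001, -0.0, -1.0]]
ft_force: [0.6, -0.3, -2.0]
grip_width: 0.022
```

Run:
```python
from h import *
o=readout.observe();print(o['position'],o['ft_force'],o['wrist_torque'])
plan([.5874,.1534,.0265],toolR(-14),5)
m=eyes.camera_model('wrist')
t=snap('top','t7');s=snap('scene','s7');w=snap('wrist','w7')
tip=o['position']+o['tool_rot']@[-.130,0,.0064];he=o['position']+o['tool_rot']@[.0705,0,.0064]
out=[]
for nm,im in (('top',t),('scene',s)):
    q=proj(nm,tip);x0,y0=(np.round(q)-[40,40]).astype(int)
    print(nm,(q-[x0,y0])*5,(proj(nm,he)-[x0,y0])*5)
    out.append(cv2.resize(im[y0:y0+80,x0:x0+80][:,:,::-1],(400,400),interpolation=cv2.INTER_CUBIC))
cv2.imwrite('pics/pair7.png',np.hstack(out))
```

```text
[0.58582437 0.15276985 0.08954241] [ 0.60926914 -0.32199076 -2.02129241] [-0.00879123  0.00603982 -0.00368924]
total [-1.5  1.  63. ] [-0.03 -0.08  0.1 ] per row /5 [-0.29  0.2  12.61] [-0.006 -0.016  0.02 ]
top [199.02210272 202.42039666] [130.54762938 471.59513998]
scene [201.72148669 198.18317913] [524.70808151 104.73106009]
```

View pics/pair7.png

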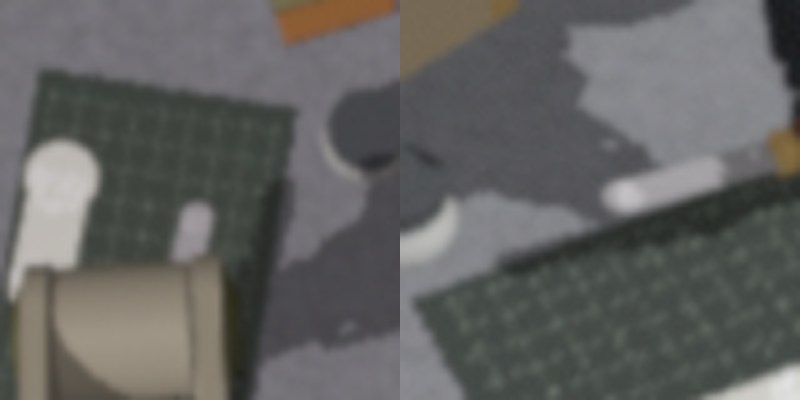

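The tip is at (199,202) in the top crop and (603,195) in the scene crop, within 0.6 px of prediction, so the spatula has not slipped. I lower it.

Emit:
arm_command(
  rows="1 0 0 15 0 0 0;1 0 0 15 0 0 0;1 0 0 15 0 0 0;1 0 0 10 0 0 0;1 0 0 5 0 0 0",
)

```text
time_s: 14.15
position: [0.5858, 0.1536, 0.0292]
tool_rot: [[-0.971, 0.239, -0.001], [0.239, 0.971, -0.0], [0.001, -0.0, -1.0]]
ft_force: [-0.4, -0.4, -1.9]
grip_width: 0.0218
```

Emit:
arm_command(
  rows="1 0 0 2 0 0 0;1 0 0 2 0 0 0;1 0 0 1 0 0 0;1 0 0 1 0 0 0;1 0 0 0 0 0 0",
)

```text
time_s: 14.57
position: [0.5862, 0.1539, 0.0245]
tool_rot: [[-0.971, 0.239, 0.001], [0.239, 0.971, 0.0], [-0.001, 0.0, -1.0]]
ft_force: [0.2, -1.0, -1.3]
grip_width: 0.0215
```

Run:
```python
from h import *
o=readout.observe();print(o['position'],o['ft_force'],o['wrist_torque'])
```

```text
[0.58624093 0.15386514 0.02446726] [ 0.22722197 -0.97603856 -1.3299959 ] [-0.00049763  0.02334005 -0.03557194]
```

Emit:
arm_command(
  rows="1 0 0 0.7 0 0 0;1 0 0 0.7 0 0 0;1 0 0 0.5 0 0 0;1 0 0 0 0 0 0",
)

```text
time_s: 14.9
position: [0.5861, 0.1539, 0.0224]
tool_rot: [[-0.971, 0.239, 0.0], [0.239, 0.971, -0.0], [-0.0, 0.0, -1.0]]
ft_force: [-0.8, -0.5, 0.3]
grip_width: 0.0223
```

Emit:
arm_command(
  rows="1 0 0 0.3 0 0 0;1 0 0 0 0 0 0",
)

```text
time_s: 15.07
position: [0.5861, 0.1539, 0.0224]
tool_rot: [[-0.971, 0.239, 0.0], [0.239, 0.971, -0.0], [-0.0, 0.0, -1.0]]
ft_force: [-3.5, -1.0, 4.2]
grip_width: 0.0218
```

Contact: 4 N upward. I open gently, only partly so as to stay off the template, then rise.

Emit:
arm_command(
  rows="0.6 0 0 0 0 0 0;0.5 0 0 0 0 0 0;0.4 0 0 0 0 0 0;0.3 0 0 0 0 0 0;0.3 0 0 0 0 0 0",
  squeeze=30,
)

```text
time_s: 15.48
position: [0.5861, 0.1538, 0.0218]
tool_rot: [[-0.971, 0.239, -0.0], [0.239, 0.971, -0.0], [0.0, -0.0, -1.0]]
ft_force: [-0.2, 0.3, 0.3]
grip_width: 0.0599
```

Emit:
arm_command(
  rows="0.3 0 0 -3 0 0 0;0.3 0 0 -8 0 0 0;0.3 0 0 -20 0 0 0;0.3 0 0 -30 0 0 0;0.3 0 0 -30 0 0 0",
)

```text
time_s: 15.9
position: [0.5857, 0.1538, 0.1142]
tool_rot: [[-0.971, 0.239, -0.001], [0.239, 0.971, -0.0], [0.001, -0.0, -1.0]]
ft_force: [0.5, -0.2, 0.9]
grip_width: 0.0598
```

Emit:
arm_command(
  rows="0.3 30 0 -20 0 0 0;0.3 35 0 -10 0 0 0;0.3 35 0 0 0 0 0;0.3 35 0 0 0 0 0;0.3 35 0 0 0 0 0",
)

```text
time_s: 16.32
position: [0.4194, 0.1946, 0.1438]
tool_rot: [[-0.971, 0.239, 0.001], [0.239, 0.971, 0.0], [-0.001, 0.001, -1.0]]
ft_force: [0.5, 0.5, 0.0]
grip_width: 0.06
```

Run:
```python
from h import *
t=snap('top','t8');s=snap('scene','s8');o=readout.observe();print(o['position'],o['time_s'],o['ft_force'])
A=cv2.resize(t[105:225,110:420][:,:,::-1],(790,306),interpolation=cv2.INTER_CUBIC)
B=cv2.resize(s[80:290,120:420][:,:,::-1],(400,280),interpolation=cv2.INTER_CUBIC)
Bp=np.zeros((280,790,3),np.uint8);Bp[:,:400]=B
cv2.imwrite('pics/fin.png',np.vstack([A,Bp]))
```

```text
[0.41645014 0.19528073 0.14365518] 16.4167 [0.45241327 0.28433217 0.68397838]
```

View pics/fin.png

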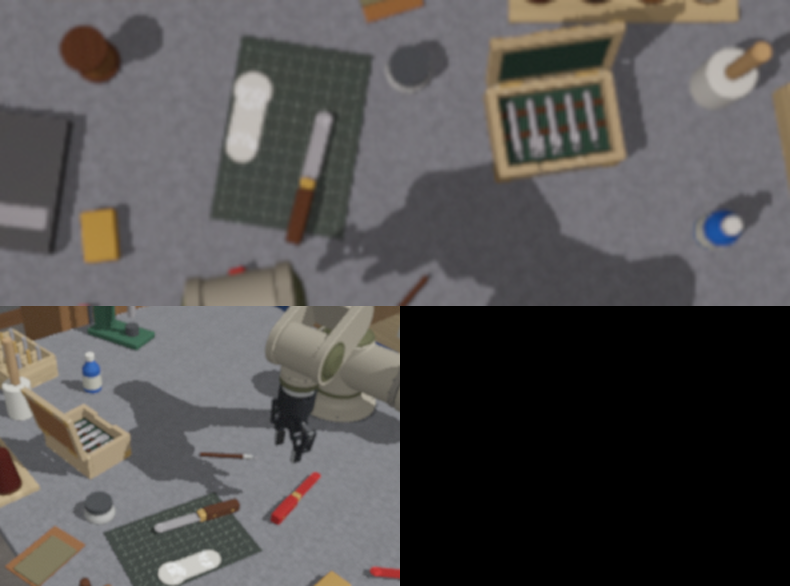

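The lid stands open past upright and the spatula lies flat on the mat where it was, with its ferrule at (308,183), well inside the outline. The bottle, balm, wax, pen and template look unmoved. I let the arm settle and hand in.

Emit:
arm_command(
  rows="0.3 0 0 0 0 0 0;0.3 0 0 0 0 0 0;0.3 0 0 0 0 0 0;0.3 0 0 0 0 0 0",
)

```text
time_s: 16.75
position: [0.422, 0.1942, 0.1429]
tool_rot: [[-0.971, 0.24, 0.0], [0.24, 0.971, 0.0], [-0.0, 0.0, -1.0]]
ft_force: [-0.4, -0.6, -0.0]
grip_width: 0.0597
```

Run:
```python
from h import *
print(abs(readout.observe()['qvel']).max()); print(env.close_job())
```

```text
0.48363701134460885
the job is handed in; nothing more can be done
None
```

The job is handed in at about 17 s of the 64 s allowed; the hand-in gave no verdict. I gripped the dark-handled spatula near its balance point and slid the blade about 38 mm into the notch. I then swung the lid open on the blade tip in an arc about the hinge, and laid the spatula back on the mat where it had been.

Last checks:
- **Lid:** it stands open past upright, at about 1.76 rad by the tip position and the lid corners in the scene picture. Only the spatula was used on it.
- **Spatula:** it lies flat on the mat in both fixed cameras, with its origin inside the outline. It was set down with about 4 N of contact before I opened the fingers. Its final position I judged from the pictures by eye and did not measure again.
- **Other things:** the template, pen, dye, balm and wax look unmoved in the last pictures. This was also judged by eye.
- **Gripper:** it was open and well clear of everything when I handed in.

One check disagreed: in one wrist picture the handle was about 14 px sideways from the prediction. I put it down to the arm still settling, because the top and scene cameras agreed to about 0.5 px.

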